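Restock the finishing-supplies rack, oldest to the front

ROBOT

A 6-joint arm with a two-finger parallel gripper is mounted at the origin on the work surface. World frame = base frame: x ahead of the robot, y to its left, z up, the work surface at z = 0. Lengths are in mm, angles in rad, forces in N, time in s.
With the tool pointing down it reaches from about 350 to 775 mm from the base axis. Payload 7.3 kg.
Tool frame: the origin (TCP) lies midway between the tips of the shut fingers; the grasp point (between the pads) lies 19 mm behind it; z points along the fingers, x is the direction in which the jaws open and shut, and the axes are right-handed (so a half turn about z gives the same grasp; the last joint's range is limited). The gripper opens to 92 mm and grips with 3 to 60 N. Pads are 19 mm wide; open, the fingers measure 130 mm over their backs; the gripper's body (75 mm by 190 mm) begins 47 mm behind the grasp point.
Start: joints at [-1.267, 0.342, 1.524, -0, 1.275, -0.146], TCP at [228.286, -472.79, 226.741] pointing down, gripper open.
Joint ranges: [-2.53, 2.53], [-0.77, 2.02], [0.04, 2.7], [-1, 4.14], [0.28, 2.66], [-3.11, 3.11]. Speed limits (rad/s): [2.57, 2.57, 3.14, 3.14, 3.14, 3.14].

INTERFACE

Orientations are given as [roll, pitch, yaw] about the fixed x, y, z axes, in that order (R = Rz(yaw) Ry(pitch) Rx(roll)).
In Python, from plant import bot gives the robot as it stands.
- The arm moves only by the shell command python3 -m pendant 'ROWS' [OPENING]. ROWS is JSON, a list of rows, each an object with "linear": the shift along the world's x, y, z in mm, a list of three; "twist": the turn about the world's z in degrees. In form: [{"linear": [x, y, z], "twist": twist}, ...]. A call has 1 to 20 rows; each row is the pose to reach, as a shift and turn from the pose commanded when the call began; what a row does not reach only later rows make up. A row lasts 1/8 s, in which the tool goes at most 62.5 mm and 10.7 degrees, less where a joint would pass 70% of its speed; a pose out of reach is approached as far as the arm can. A call with a gripper value outside its range is refused whole. OPENING is the closure in counts, from 0 (fully open) to 255 (shut), set as the call begins (- or left out, the last holds). The fingers move at their own pace and stop on an object; the grip force is fixed at half the most. Time passes only in rows, so rows that repeat a pose let the fingers close. It gives the time, the measured TCP pose, the force and the opening at its end, in the units of the state.
- bot.get_obs(): the state, without advancing time (a new reading comes with each control period).
- bot.capture(name): name is "scene" or "top" or "wrist"; returns a dict with "frame" (480x640x3 uint8, blue, green, red), "z_map" (480x640 float32, mm along the optical axis (not along the pixel's ray), 0 where there is no reading), "fx", "fy", "cx", "cy" (pixels), "rvec" (rotation vector, rad) and "tvec" (3), from world to camera coordinates, as OpenCV has them. Camera axes: x right, y down, z forward; pixel columns grow to the right and rows downward; lengths in mm; the calibration is good to about 2 mm. A picture is of the moment at which its call begins.
- bot.close_job(): hands the job in, once; it reports no verdict.
The state is a dict: "time": time; "joint_positions": joint angles; "dq": joint speeds; "tau": joint torques, N m; "tool_pos": TCP position; "tcp_rot": TCP orientation; "contact_force": force on the tool from outside, world axes, zero at the start; "moment": the same for the moment, N m; "grip_width": finger opening in mm.
Only numpy, scipy, OpenCV 4.12 (cv2) and the standard library are available. Lean on these libraries where they do the work, as an engineer would, in place of code of your own. Each camera call takes 0.05 s, during which the arm holds its last target. There are 200 camera calls.

TASK

Restock the two rows of the bench rack, oldest first: pull the old tins and cartons in their rows forward until the first of each stands against the front lip, with any second one close behind it, and then stand all the new tins and cartons from the bench behind the old ones of their own kind, in line with the row, upright and the cartons square. When that is done, log it on the stock counter: press its left round key, then its right round key, then the big bar key, one at a time, each fully down and let up again. Leave the other things on the bench alone, and put right anything that gets knocked out of place.

Things in the scene. Friction and masses are not known exactly. Their poses are not given: they have to be found in the camera images.
- rack: low plywood stock rack, fixed, 270 x 250 mm; origin under its centre, x to its back (away from robot), y left. Board top at z 20 mm. Inner faces, height above board: front lip x -125, 12 mm; back stop x +125, 30 mm; cheeks y +-115, 20 mm. Two rows along x, on y +55 and y -55 mm, a flush dark strip between: one of tins, one of cartons (the old stock shows which); room for four each
- old_tin1: round steel tin with a paper label, 54 mm diameter, 70 mm high, about 0.2 kg, standing upright; origin at the centre of its underside, z up. OLD stock: at the start it stands in its row on the rack, towards the back. 
- old_tin2: round steel tin with a paper label, 54 mm diameter, 70 mm high, about 0.2 kg, standing upright; origin at the centre of its underside, z up. OLD stock: at the start it stands in its row on the rack, towards the back. May be absent. If present it stands in front of old_tin1.
- new_tin1: round steel tin with a paper label, 54 mm diameter, 70 mm high, about 0.2 kg, standing upright; origin at the centre of its underside, z up. NEW stock: at the start it stands on the bench top to the robot's right of the rack. May be absent. 
- new_tin2: round steel tin with a paper label, 54 mm diameter, 70 mm high, about 0.2 kg, standing upright; origin at the centre of its underside, z up. NEW stock: at the start it stands on the bench top to the robot's right of the rack. May be absent. 
- old_carton1: plain cardboard carton of screws, 48 x 48 mm and 66 mm high, about 0.25 kg, standing upright; origin at the centre of its underside, x and y along its sides, z up. OLD stock: at the start it stands in its row on the rack, towards the back. 
- old_carton2: plain cardboard carton of screws, 48 x 48 mm and 66 mm high, about 0.25 kg, standing upright; origin at the centre of its underside, x and y along its sides, z up. OLD stock: at the start it stands in its row on the rack, towards the back. May be absent. If present it stands in front of old_carton1.
- new_carton1: plain cardboard carton of screws, 48 x 48 mm and 66 mm high, about 0.25 kg, standing upright; origin at the centre of its underside, x and y along its sides, z up. NEW stock: at the start it stands on the bench top to the robot's right of the rack. May be absent. 
- new_carton2: plain cardboard carton of screws, 48 x 48 mm and 66 mm high, about 0.25 kg, standing upright; origin at the centre of its underside, x and y along its sides, z up. NEW stock: at the start it stands on the bench top to the robot's right of the rack. May be absent. 
- counter: grey stock counter box, fixed, 150 (x) x 130 (y) x 30 mm, left of the rack, with three white spring keys on top; origin at the centre of its underside. The two small round keys are side by side on the robot's side, 70 mm apart; the big bar key lies beyond them.
- key_left (a joint): small round key (24 mm across) on the robot's left; value in m, 0 = up, 0.006 = fully down; springs back when let go; fully down takes about 4 N
- key_left_top (a point): centre of the top face of the small round key (24 mm across) on the robot's left; pressed straight down; moves down with the key
- key_right (a joint): small round key (24 mm across) on the robot's right; value in m, 0 = up, 0.006 = fully down; springs back when let go; fully down takes about 4 N
- key_right_top (a point): centre of the top face of the small round key (24 mm across) on the robot's right; pressed straight down; moves down with the key
- key_bar (a joint): big bar key, 30 x 64 mm, its long side across; value in m, 0 = up, 0.006 = fully down; springs back when let go; fully down takes about 4 N
- key_bar_top (a point): centre of the top face of the big bar key, 30 x 64 mm, its long side across; pressed straight down; moves down with the key
- glue: bystander: white glue bottle, 60 mm diameter, 140 mm high, standing; origin at the centre of its underside
- jar: bystander: white ceramic jar, 72 mm diameter, 85 mm high; origin at the centre of its underside
- mallet: bystander: wooden mallet lying flat, head 105 x 60 x 55 mm, handle 190 mm long along its -x; origin under the centre of the head
- tape: bystander: yellow tape measure, 65 x 38 x 60 mm; origin at the centre of its underside
- offcut: bystander: timber offcut, 120 x 45 x 30 mm; origin at the centre of its underside
- sanding_block: bystander: cork sanding block, 90 x 50 x 22 mm; origin at the centre of its underside
Things that resemble listed ones, but are neither listed nor needed, are in the scene too. Leave any turquoise look-alike of the new_carton2 alone.

How it is judged (in metres and radians):
On the way, in this order (a step that is already met when the one before it is completed fails the run):
1. all old stock pulled forward in its rows: first piece of each row at the front lip, any second close behind (x of any of old_tin1, old_tin2 in the frame of rack below -0.083 m and x of any of old_carton1, old_carton2 in the frame of rack below -0.086 m and distance between old_tin1 and old_tin2 below 0.074 m and distance between old_carton1 and old_carton2 below 0.07 m and ((y of old_tin1 in the frame of rack between 0.035 and 0.075 m and y of old_tin2 in the frame of rack between 0.035 and 0.075 m and y of old_carton1 in the frame of rack between -0.075 and -0.035 m and y of old_carton2 in the frame of rack between -0.075 and -0.035 m) or (y of old_tin1 in the frame of rack between -0.075 and -0.035 m and y of old_tin2 in the frame of rack between -0.075 and -0.035 m and y of old_carton1 in the frame of rack between 0.035 and 0.075 m and y of old_carton2 in the frame of rack between 0.035 and 0.075 m)) and z of old_tin1 in the frame of rack between 0.01 and 0.03 m and angle between each of old_tin1, old_tin2, old_carton1, old_carton2's own z axis and vertical below 0.15 rad and z of old_tin2 in the frame of rack between 0.01 and 0.03 m and z of old_carton1 in the frame of rack between 0.01 and 0.03 m and z of old_carton2 in the frame of rack between 0.01 and 0.03 m and (angle between the x axis of old_carton1 and the x axis of rack, either way round below 0.25 rad or angle between the x axis of old_carton1 and the y axis of rack, either way round below 0.25 rad) and (angle between the x axis of old_carton2 and the x axis of rack, either way round below 0.25 rad or angle between the x axis of old_carton2 and the y axis of rack, either way round below 0.25 rad)), for 0.2 s.
2. all new stock standing behind the old of its kind (x of any of old_tin1, old_tin2 in the frame of rack below -0.083 m and x of any of old_carton1, old_carton2 in the frame of rack below -0.086 m and distance between old_tin1 and old_tin2 below 0.074 m and distance between old_carton1 and old_carton2 below 0.07 m and ((x of old_tin1 in the frame of rack below -0.06 m and x of new_tin1 in the frame of rack above -0.06 m) or (x of old_tin1 in the frame of rack below -0.02 m and x of new_tin1 in the frame of rack above -0.02 m) or (x of old_tin1 in the frame of rack below 0.015 m and x of new_tin1 in the frame of rack above 0.015 m)) and ((x of old_tin1 in the frame of rack below -0.06 m and x of new_tin2 in the frame of rack above -0.06 m) or (x of old_tin1 in the frame of rack below -0.02 m and x of new_tin2 in the frame of rack above -0.02 m) or (x of old_tin1 in the frame of rack below 0.015 m and x of new_tin2 in the frame of rack above 0.015 m)) and ((x of old_tin2 in the frame of rack below -0.06 m and x of new_tin1 in the frame of rack above -0.06 m) or (x of old_tin2 in the frame of rack below -0.02 m and x of new_tin1 in the frame of rack above -0.02 m) or (x of old_tin2 in the frame of rack below 0.015 m and x of new_tin1 in the frame of rack above 0.015 m)) and ((x of old_tin2 in the frame of rack below -0.06 m and x of new_tin2 in the frame of rack above -0.06 m) or (x of old_tin2 in the frame of rack below -0.02 m and x of new_tin2 in the frame of rack above -0.02 m) or (x of old_tin2 in the frame of rack below 0.015 m and x of new_tin2 in the frame of rack above 0.015 m)) and ((x of old_carton1 in the frame of rack below -0.06 m and x of new_carton1 in the frame of rack above -0.06 m) or (x of old_carton1 in the frame of rack below -0.02 m and x of new_carton1 in the frame of rack above -0.02 m) or (x of old_carton1 in the frame of rack below 0.015 m and x of new_carton1 in the frame of rack above 0.015 m)) and ((x of old_carton1 in the frame of rack below -0.06 m and x of new_carton2 in the frame of rack above -0.06 m) or (x of old_carton1 in the frame of rack below -0.02 m and x of new_carton2 in the frame of rack above -0.02 m) or (x of old_carton1 in the frame of rack below 0.015 m and x of new_carton2 in the frame of rack above 0.015 m)) and ((x of old_carton2 in the frame of rack below -0.06 m and x of new_carton1 in the frame of rack above -0.06 m) or (x of old_carton2 in the frame of rack below -0.02 m and x of new_carton1 in the frame of rack above -0.02 m) or (x of old_carton2 in the frame of rack below 0.015 m and x of new_carton1 in the frame of rack above 0.015 m)) and ((x of old_carton2 in the frame of rack below -0.06 m and x of new_carton2 in the frame of rack above -0.06 m) or (x of old_carton2 in the frame of rack below -0.02 m and x of new_carton2 in the frame of rack above -0.02 m) or (x of old_carton2 in the frame of rack below 0.015 m and x of new_carton2 in the frame of rack above 0.015 m)) and x of each of new_tin1, new_tin2, new_carton1, new_carton2 in the frame of rack below 0.11 m and ((y of old_tin1 in the frame of rack between 0.035 and 0.075 m and y of old_tin2 in the frame of rack between 0.035 and 0.075 m and y of new_tin1 in the frame of rack between 0.035 and 0.075 m and y of new_tin2 in the frame of rack between 0.035 and 0.075 m and y of old_carton1 in the frame of rack between -0.075 and -0.035 m and y of old_carton2 in the frame of rack between -0.075 and -0.035 m and y of new_carton1 in the frame of rack between -0.075 and -0.035 m and y of new_carton2 in the frame of rack between -0.075 and -0.035 m) or (y of old_tin1 in the frame of rack between -0.075 and -0.035 m and y of old_tin2 in the frame of rack between -0.075 and -0.035 m and y of new_tin1 in the frame of rack between -0.075 and -0.035 m and y of new_tin2 in the frame of rack between -0.075 and -0.035 m and y of old_carton1 in the frame of rack between 0.035 and 0.075 m and y of old_carton2 in the frame of rack between 0.035 and 0.075 m and y of new_carton1 in the frame of rack between 0.035 and 0.075 m and y of new_carton2 in the frame of rack between 0.035 and 0.075 m)) and z of old_tin1 in the frame of rack between 0.01 and 0.03 m and angle between each of old_tin1, old_tin2, old_carton1, old_carton2, new_tin1, new_tin2, new_carton1, new_carton2's own z axis and vertical below 0.15 rad and z of old_tin2 in the frame of rack between 0.01 and 0.03 m and z of old_carton1 in the frame of rack between 0.01 and 0.03 m and z of old_carton2 in the frame of rack between 0.01 and 0.03 m and z of new_tin1 in the frame of rack between 0.01 and 0.03 m and z of new_tin2 in the frame of rack between 0.01 and 0.03 m and z of new_carton1 in the frame of rack between 0.01 and 0.03 m and z of new_carton2 in the frame of rack between 0.01 and 0.03 m and (angle between the x axis of old_carton1 and the x axis of rack, either way round below 0.25 rad or angle between the x axis of old_carton1 and the y axis of rack, either way round below 0.25 rad) and (angle between the x axis of old_carton2 and the x axis of rack, either way round below 0.25 rad or angle between the x axis of old_carton2 and the y axis of rack, either way round below 0.25 rad) and (angle between the x axis of new_carton1 and the x axis of rack, either way round below 0.25 rad or angle between the x axis of new_carton1 and the y axis of rack, either way round below 0.25 rad) and (angle between the x axis of new_carton2 and the x axis of rack, either way round below 0.25 rad or angle between the x axis of new_carton2 and the y axis of rack, either way round below 0.25 rad)), for 0.2 s.
3. left round key pressed fully down, alone (value of joint key_left above 0.0045 m and value of joint each of key_right, key_bar below 0.002 m), for 0.1 s.
4. right round key pressed fully down, alone (value of joint key_right above 0.0045 m and value of joint each of key_left, key_bar below 0.002 m), for 0.1 s.
5. big bar key pressed fully down, alone (value of joint key_bar above 0.0045 m and value of joint each of key_left, key_right below 0.002 m), for 0.1 s.
At the end, for the whole second after the job is handed in: First old piece within 15 mm of the lip, second old within 20 mm of it; new behind old of its kind, inside the rack; tins in one row, cartons in the other, within 20 mm of its centre line; upright on the board, cartons square within 0.25 rad; all still, keys up (all of step 2 and value of joint each of key_left, key_right, key_bar below 0.002 m and linear speed of each of old_tin1, old_tin2, old_carton1, old_carton2, new_tin1, new_tin2, new_carton1, new_carton2 below 0.02 m/s); the robot touches nothing.
It fails at once if two keys pressed down at once (value of joint each of key_left, key_right above 0.004 m or value of joint each of key_left, key_bar above 0.004 m or value of joint each of key_right, key_bar above 0.004 m).
It fails at once if a bystander shifted more than 60 mm (distance of any of glue, jar, mallet, tape, offcut, sanding_block from where it was at the start of the episode above 0.06 m).
It fails at once if glue bottle or jar knocked over (angle between any of glue, jar's own z axis and vertical above 0.6 rad).
Of old_tin2, old_carton2, new_tin1, new_tin2, new_carton1, new_carton2 only 3 to 5 are there at a start; the rules pass over those that are not, and their reading is None.
At some moment in a run one of old_tin1, old_tin2, old_carton1, old_carton2, new_tin1, new_tin2, new_carton1, new_carton2 may be knocked a few centimetres aside while the robot is not near it.
It also fails if it takes over 210 s, if anything falls off the work surface, if the arm or the gripper's body presses on something with over 40 N, if the wrist force passes 120 N, or if a joint passes its speed limit or range.

## Working session

There is one attempt and no reset: what is moved stays moved. The work goes in short steps, Python scripts to look and compute and a shell command to move; the robot and the scene stay as the last step left them, time stands still between calls to the robot, and variables do not carry over. Pictures are saved under pics/ and viewed, about 12 in all and at most 16, crops included, and the job is handed in when it is done.

```bash
mkdir -p pics; ls
cat > h.py <<'E'
import numpy as np, cv2
from plant import bot
def cap(n):
    c=bot.capture(n); R=cv2.Rodrigues(np.array(c["rvec"],float))[0]; t=np.array(c["tvec"],float).ravel()
    z=c["z_map"]; v,u=np.mgrid[:480,:640]
    P=np.stack([(u-c["cx"])/c["fx"]*z,(v-c["cy"])/c["fy"]*z,z],-1)
    W=(P-t)@R; W[z<=0]=np.nan
    return c["frame"],W
def st():
    o=bot.get_obs(); print({k:np.round(o[k],3).tolist() for k in("time","tool_pos","tcp_rot","contact_force","grip_width","joint_positions")})
E
python3 - <<'E'
from h import *
st()
for n in("top","scene"):
    f,W=cap(n); cv2.imwrite(f"pics/{n}0.png",f); np.save(f"{n}0.npy",W)
E
```

```text
pics
{'time': 0.0, 'tool_pos': [228.147, -472.399, 226.066], 'tcp_rot': [-3.141, 0.001, -1.121], 'contact_force': [0.357, 0.685, 0.168], 'grip_width': 91.913, 'joint_positions': [-1.267, 0.343, 1.525, 0.0, 1.275, -0.146]}
```

View pics/top0.png

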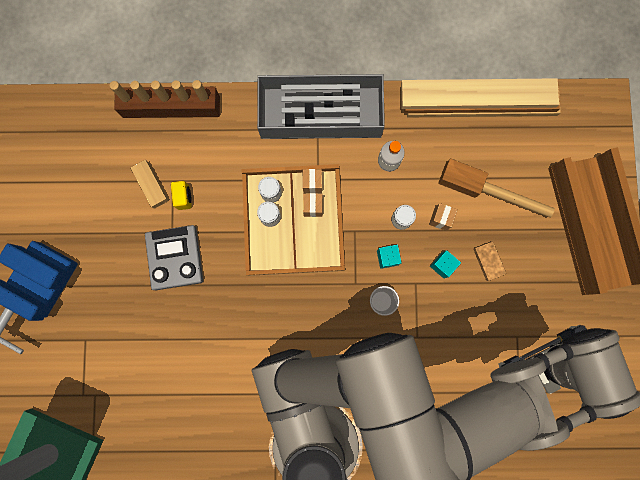

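View pics/scene0.png

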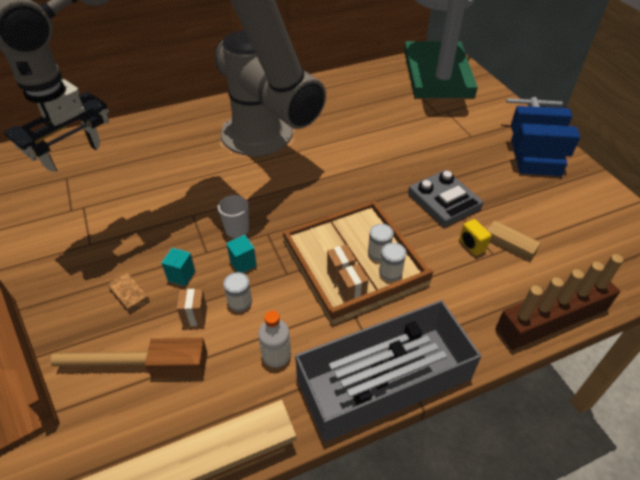

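The top view shows two old tins at (269,188) and (269,213), and two old cartons at (313,180) and (313,203). One new tin is at (404,216) and one new carton at (443,215). The turquoise cubes at (389,256) and (445,264) are look-alikes, and the jar is at (384,300). Next I measure them.

```bash
cat >> h.py <<'E'
def blobs(f,W,x=(300,720),y=(-420,380),z0=30,z1=160,amin=25):
    m=((W[...,2]>z0)&(W[...,2]<z1)&(W[...,0]>x[0])&(W[...,0]<x[1])&(W[...,1]>y[0])&(W[...,1]<y[1])).astype(np.uint8)
    n,L,s,c=cv2.connectedComponentsWithStats(m,connectivity=4)
    for i in range(1,n):
        if s[i,4]<amin: continue
        P=W[L==i]; zt=np.percentile(P[:,2],90); T=P[P[:,2]>zt-6]
        r=cv2.minAreaRect(T[:,:2].astype(np.float32))
        print("px",c[i].round(),"n",s[i,4],"z",zt.round(1),"mid",np.round((T.min(0)+T.max(0))[:2]/2,1),"rect",np.round(r[0],1),np.round(r[1],1),round(r[2],1),"med",np.median(T[:,:2],0).round(1))
E
python3 - <<'E'
from h import *
W=np.load("top0.npy"); f=cv2.imread("pics/top0.png")
print("tops>62"); blobs(f,W,z0=62)
print("low"); blobs(f,W,z0=12,z1=60)
for u,v in[(250,180),(250,260),(335,260),(335,180),(404,213),(384,300),(270,245),(320,245),(294,245),(160,274),(187,269),(171,247)]: print((u,v),W[v,u].round(1))
# rack rim lines: print z profile along column 270, row 220
print(W[262:276,270].round(0).tolist()); print(W[245,238:252].round(0).tolist()); print(W[245,335:349].round(0).tolist()); print(W[162:180,290].round(0).tolist())
E
```

```text
tops>62
px [392. 157.] n 290 z 134.4 mid [ 715.4 -197.8] rect [ 715.4 -197.8] [ 8.3 22. ] 0.8 med [ 716.2 -197.4]
px [312. 179.] n 398 z 90.5 mid [660.3   2.8] rect [660.2   2.9] [44.9 48.9] 89.5 med [661.2   2.9]
px [269. 188.] n 410 z 95.9 mid [638.5 110.6] rect [637.7 110. ] [50.5 50.9] 45.4 med [638.1 111.5]
px [178. 188.] n 29 z 67.7 mid [642.7 340.8] rect [641.6 340.8] [39.3  9.5] 30.1 med [641.1 341.6]
px [312. 203.] n 398 z 91.2 mid [599.1   2. ] rect [599.    2.1] [47.1 48.9] 89.5 med [598.3   5.6]
px [268. 213.] n 413 z 95.3 mid [577.1 113. ] rect [576.9 111.9] [51.5 52.1] 80.0 med [577.2 114.1]
px [445. 215.] n 357 z 71.4 mid [ 569.1 -327.2] rect [ 568.8 -328.4] [48.1 48.5] 69.5 med [ 567.9 -327.9]
px [405. 215.] n 367 z 75.7 mid [ 568.5 -226.7] rect [ 569.  -227.4] [51.2 50.6] 42.7 med [ 568.4 -227.6]
px [390. 255.] n 357 z 71.2 mid [ 469.1 -187.4] rect [ 468.9 -187.9] [47.9 49.1] 9.8 med [ 468.7 -188.9]
px [447. 263.] n 361 z 71.6 mid [ 446.8 -329.9] rect [ 447.7 -329.8] [48.  49.4] 47.3 med [ 447.8 -329.6]
px [386. 300.] n 219 z 89.4 mid [ 356.9 -169.5] rect [ 356.9 -16
[... 2162 characters left out ...]
2.0, 161.0, 22.0]]
[[500.0, -54.0, 24.0], [501.0, -57.0, 16.0], [501.0, -59.0, 17.0], [499.0, -61.0, 31.0], [498.0, -64.0, 40.0], [498.0, -66.0, 42.0], [498.0, -69.0, 43.0], [498.0, -71.0, 42.0], [498.0, -74.0, 38.0], [502.0, -78.0, 3.0], [502.0, -80.0, 5.0], [502.0, -83.0, 2.0], [502.0, -85.0, 4.0], [503.0, -88.0, -5.0]]
[[725.0, 62.0, -0.0], [721.0, 62.0, 3.0], [720.0, 62.0, -3.0], [717.0, 62.0, -0.0], [713.0, 62.0, 3.0], [699.0, 59.0, 51.0], [695.0, 59.0, 54.0], [694.0, 59.0, 50.0], [690.0, 59.0, 55.0], [692.0, 60.0, 34.0], [692.0, 61.0, 26.0], [691.0, 61.0, 16.0], [686.0, 61.0, 26.0], [685.0, 61.0, 21.0], [682.0, 61.0, 22.0], [680.0, 61.0, 20.0], [677.0, 61.0, 22.0], [673.0, 61.0, 26.0]]
```

Run:
```python
from h import *
W=np.load("top0.npy"); f=cv2.imread("pics/top0.png")
def fit(name,m,ax):
    P=W[m][:,:2].astype(float); 
    if ax==0: # line y = a+b x
        b,a=np.polyfit(P[:,0]-566,P[:,1],1)
    else: b,a=np.polyfit(P[:,1]-54,P[:,0],1); 
    print(name,len(P),"at ref",a.round(1),"slope deg",np.degrees(np.arctan(b)).round(2))
X,Y,Z=W[...,0],W[...,1],W[...,2]; r=(Z>35)&(Z<60)
fit("L",r&(X>460)&(X<670)&(Y>155)&(Y<190),0)
fit("R",r&(X>460)&(X<670)&(Y<-55)&(Y>-90),0)
r2=(Z>27)&(Z<60)
fit("F",r2&(X>420)&(X<446)&(Y>-50)&(Y<160),1)
fit("B",(Z>45)&(Z<60)&(X>680)&(X<715)&(Y>-50)&(Y<160),1)
# dark strip
g=f.sum(2); pts=[]
for v in range(200,265):
    row=g[v,280:305]; k=[u for u in range(284,302) if g[v,u]<250]
    if k: pts.append(W[v,k].mean(0)[:2])
pts=np.array(pts); print(len(pts), np.polyfit(pts[:,0]-566,pts[:,1],1))
```

```text
L 325 at ref 173.8 slope deg 2.35
R 319 at ref -65.9 slope deg 2.42
F 332 at ref 436.0 slope deg -2.39
B 332 at ref 695.8 slope deg -2.51
65 [4.56215774e-02 5.41648139e+01]
```

Rack frame: centre (566, 54), yaw +2.4°, and the rim edges agree with its stated size. The front tin, old_tin2, is at (577, 112.5). I move above it.

```bash
python3 -m pendant '[{"linear":[25,42,0],"twist":-4},{"linear":[51,86,0],"twist":-8},{"linear":[77,129,0],"twist":-12},{"linear":[103,172,0],"twist":-16},{"linear":[128,215,0],"twist":-20},{"linear":[154,258,0],"twist":-23.4},{"linear":[180,301,0],"twist":-23.4},{"linear":[205,344,0],"twist":-23.4},{"linear":[231,387,0],"twist":-23.4},{"linear":[257,430,0],"twist":-23.4},{"linear":[282,473,0],"twist":-23.4},{"linear":[308,516,0],"twist":-23.4},{"linear":[330,555,-20],"twist":-23.4},{"linear":[349,585,-40],"twist":-23.4},{"linear":[349,585,-60],"twist":-23.4},{"linear":[349,585,-80],"twist":-23.4},{"linear":[349,585,-80],"twist":-23.4}]' 0
python3 - <<'E'
from h import *
st(); f,W=cap("wrist"); cv2.imwrite("pics/w1.png",f); blobs(f,W,x=(400,740),y=(-80,190),z0=65,z1=110,amin=300)
E
```

```text
time: 2.22
tool_pos: [576.0, 112.2, 144.8]
tcp_rot: [3.137, -0.0, -1.529]
contact_force: [-1.1, -0.1, 0.4]
grip_width: 91.7
{'time': 2.225, 'tool_pos': [575.999, 112.236, 144.808], 'tcp_rot': [3.137, -0.0, -1.529], 'contact_force': [-1.06, -0.078, 0.371], 'grip_width': 91.739, 'joint_positions': [0.062, 0.529, 1.461, -0.0, 1.156, 1.591]}
px [541. 105.] n 11393 z 85.6 mid [661.2   2.8] rect [661.2   2.7] [48.5 49.9] 0.3 med [662.2   4.3]
px [328. 141.] n 9442 z 90.0 mid [639.7 110.5] rect [639.6 110.3] [53.5 52.9] 23.4 med [640.6 110.4]
px [522. 226.] n 9395 z 85.5 mid [599.6   2.2] rect [599.6   2. ] [49.2 48.6] 89.3 med [600.9   3.5]
px [318. 259.] n 8182 z 90.0 mid [577.2 112.2] rect [577.3 112.4] [53.  53.5] 53.1 med [578.6 112.5]
```

View pics/w1.png

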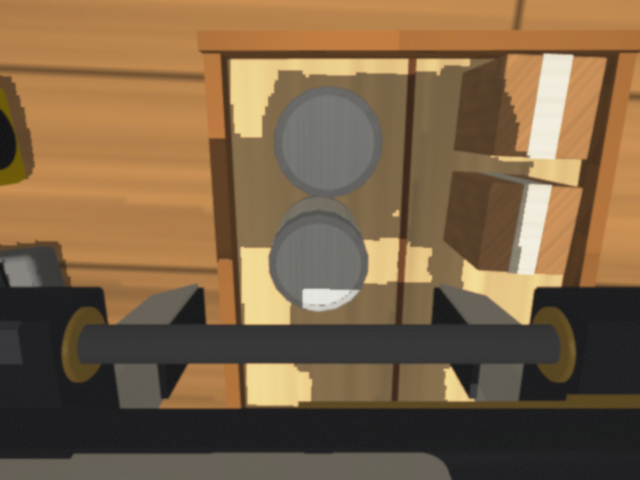

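Wrist view: old_tin2 (318,259) is at (577.2, 112.3) with its top at 90, and the TCP is centred over it. I descend and grip.

```bash
python3 -m pendant '[{"linear":[0,0,-25],"twist":0},{"linear":[0,0,-50],"twist":0},{"linear":[0,0,-75],"twist":0},{"linear":[0,0,-90],"twist":0},{"linear":[0,0,-97],"twist":0},{"linear":[0,0,-97],"twist":0}]' 0 && python3 -m pendant '[{"linear":[0,0,0],"twist":0},{"linear":[0,0,0],"twist":0},{"linear":[0,0,0],"twist":0},{"linear":[0,0,0],"twist":0},{"linear":[0,0,0],"twist":0},{"linear":[0,0,0],"twist":0},{"linear":[0,0,0],"twist":0},{"linear":[0,0,0],"twist":0}]' 255
```

```text
time: 3.02
tool_pos: [577.6, 112.2, 50.1]
tcp_rot: [-3.141, -0.0, -1.529]
contact_force: [0.7, 0.1, -0.4]
grip_width: 91.5
time: 4.03
tool_pos: [577.3, 112.2, 49.9]
tcp_rot: [-3.141, -0.0, -1.529]
contact_force: [-0.5, 0.5, 2.6]
grip_width: 53.3
```

```bash
python3 -m pendant '[{"linear":[0,0,3],"twist":0},{"linear":[0,0,5],"twist":0},{"linear":[-10,-0.7,5],"twist":0},{"linear":[-25,-1.7,5],"twist":0},{"linear":[-45,-3,5],"twist":0},{"linear":[-65,-4.3,5],"twist":0},{"linear":[-85,-5.7,5],"twist":0},{"linear":[-100,-6.7,5],"twist":0},{"linear":[-109.5,-7.3,5],"twist":0},{"linear":[-109.5,-7.3,5],"twist":0},{"linear":[-109.5,-7.3,3],"twist":0},{"linear":[-109.5,-7.3,1],"twist":0},{"linear":[-109.5,-7.3,0],"twist":0},{"linear":[-109.5,-7.3,-0.5],"twist":0},{"linear":[-109.5,-7.3,-0.5],"twist":0}]' && python3 -m pendant '[{"linear":[0,0,0],"twist":0},{"linear":[0,0,0],"twist":0},{"linear":[0,0,0],"twist":0},{"linear":[0,0,0],"twist":0},{"linear":[0,0,0],"twist":0},{"linear":[0,0,0],"twist":0},{"linear":[0,0,15],"twist":0},{"linear":[0,0,40],"twist":0},{"linear":[0,0,65],"twist":0},{"linear":[0,0,90],"twist":0},{"linear":[0,0,90],"twist":0}]' 0
python3 - <<'E'
from h import *
f,W=cap("wrist"); cv2.imwrite("pics/w2.png",f); blobs(f,W,x=(400,740),y=(-80,190),z0=65,z1=110,amin=300)
E
```

```text
time: 5.9
tool_pos: [467.9, 104.9, 49.8]
tcp_rot: [-3.141, -0.0, -1.529]
contact_force: [-2.8, -1.0, 7.3]
grip_width: 53.5
time: 7.28
tool_pos: [468.9, 105.0, 140.7]
tcp_rot: [-3.138, 0.0, -1.529]
contact_force: [0.2, -0.2, -0.5]
grip_width: 91.6
px [544.  33.] n 7778 z 85.6 mid [588.4   2.4] rect [588.4   2.4] [49.3 26.8] 89.9 med [588.    3.1]
px [319. 266.] n 8444 z 90.0 mid [467.8 104.8] rect [467.8 105. ] [53.4 53. ] 21.0 med [469.2 105. ]
```

```bash
python3 -m pendant '[{"linear":[30,1,0],"twist":0},{"linear":[70,2,0],"twist":0},{"linear":[110,3.5,0],"twist":0},{"linear":[150,5,0],"twist":0},{"linear":[172,5.5,0],"twist":0},{"linear":[172,5.5,-20],"twist":0},{"linear":[172,5.5,-45],"twist":0},{"linear":[172,5.5,-70],"twist":0},{"linear":[172,5.5,-85],"twist":0},{"linear":[172,5.5,-90],"twist":0},{"linear":[172,5.5,-90],"twist":0}]' 0 && python3 -m pendant '[{"linear":[0,0,0],"twist":0},{"linear":[0,0,0],"twist":0},{"linear":[0,0,0],"twist":0},{"linear":[0,0,0],"twist":0},{"linear":[0,0,0],"twist":0},{"linear":[0,0,0],"twist":0},{"linear":[0,0,0],"twist":0},{"linear":[0,0,2],"twist":0},{"linear":[0,0,5],"twist":0},{"linear":[-10,-0.3,5],"twist":0},{"linear":[-30,-0.8,5],"twist":0},{"linear":[-50,-1.4,5],"twist":0},{"linear":[-70,-2,5],"twist":0},{"linear":[-90,-2.5,5],"twist":0},{"linear":[-105,-2.8,5],"twist":0},{"linear":[-114,-3,5],"twist":0},{"linear":[-114,-3,4],"twist":0},{"linear":[-114,-3,2],"twist":0},{"linear":[-114,-3,0],"twist":0},{"linear":[-114,-3,-0.5],"twist":0}]' 255 && python3 -m pendant '[{"linear":[0,0,0],"twist":0},{"linear":[0,0,0],"twist":0},{"linear":[0,0,0],"twist":0},{"linear":[0,0,0],"twist":0},{"linear":[0,0,0],"twist":0},{"linear":[0,0,0],"twist":0},{"linear":[0,0,15],"twist":0},{"linear":[0,0,40],"twist":0},{"linear":[0,0,65],"twist":0},{"linear":[0,0,90],"twist":0},{"linear":[0,0,90],"twist":0}]' 0
python3 - <<'E'
from h import *
f,W=cap("wrist"); cv2.imwrite("pics/w3.png",f); blobs(f,W,x=(400,740),y=(-80,190),z0=65,z1=110,amin=300)
E
```

```text
time: 8.7
tool_pos: [639.9, 110.4, 49.2]
tcp_rot: [3.142, -0.0, -1.529]
contact_force: [-0.2, 0.1, -0.2]
grip_width: 91.4
time: 11.2
tool_pos: [526.4, 107.4, 49.4]
tcp_rot: [-3.141, -0.0, -1.529]
contact_force: [-3.4, -1.0, 10.1]
grip_width: 53.5
time: 12.58
tool_pos: [527.2, 107.5, 141.4]
tcp_rot: [-3.136, 0.0, -1.529]
contact_force: [-0.6, -0.1, -0.2]
grip_width: 91.9
px [547.  29.] n 7047 z 85.6 mid [648.6   3.2] rect [648.3   3.1] [23.5 49.7] 1.2 med [648.1   3.8]
px [532. 133.] n 11069 z 85.6 mid [599.6   2.2] rect [599.5   2.2] [49.3 48.5] 89.5 med [600.6   3.4]
px [319. 268.] n 8837 z 89.9 mid [523.8 107.4] rect [526.4 107.3] [53.2 53.5] 55.1 med [527.7 107.4]
px [319. 381.] n 3237 z 90.0 mid [458.9 104.6] rect [458.9 104.3] [27.7 53.2] 3.1 med [461.6 104.8]
```

```bash
python3 -m pendant '[{"linear":[15,-21,0],"twist":0},{"linear":[35,-50,0],"twist":0},{"linear":[55,-79,0],"twist":0},{"linear":[73.5,-105.3,0],"twist":0},{"linear":[73.5,-105.3,0],"twist":0},{"linear":[73.5,-105.3,-20],"twist":0},{"linear":[73.5,-105.3,-45],"twist":0},{"linear":[73.5,-105.3,-70],"twist":0},{"linear":[73.5,-105.3,-85],"twist":0},{"linear":[73.5,-105.3,-91],"twist":0},{"linear":[73.5,-105.3,-91],"twist":0}]' 0 && python3 -m pendant '[{"linear":[0,0,0],"twist":0},{"linear":[0,0,0],"twist":0},{"linear":[0,0,0],"twist":0},{"linear":[0,0,0],"twist":0},{"linear":[0,0,0],"twist":0},{"linear":[0,0,0],"twist":0},{"linear":[0,0,0],"twist":0},{"linear":[0,0,2],"twist":0},{"linear":[0,0,5],"twist":0},{"linear":[-15,-0.8,5],"twist":0},{"linear":[-35,-2,5],"twist":0},{"linear":[-57,-3,5],"twist":0},{"linear":[-80,-4.4,5],"twist":0},{"linear":[-103,-5.7,5],"twist":0},{"linear":[-120,-6.6,5],"twist":0},{"linear":[-130.2,-7.2,5],"twist":0},{"linear":[-130.2,-7.2,4],"twist":0},{"linear":[-130.2,-7.2,2],"twist":0},{"linear":[-130.2,-7.2,0],"twist":0},{"linear":[-130.2,-7.2,-0.5],"twist":0}]' 255 && python3 -m pendant '[{"linear":[0,0,0],"twist":0},{"linear":[0,0,0],"twist":0},{"linear":[0,0,0],"twist":0},{"linear":[0,0,0],"twist":0},{"linear":[0,0,0],"twist":0},{"linear":[0,0,0],"twist":0},{"linear":[0,0,15],"twist":0},{"linear":[0,0,40],"twist":0},{"linear":[0,0,65],"twist":0},{"linear":[0,0,90],"twist":0},{"linear":[0,0,90],"twist":0}]' 0
python3 - <<'E'
from h import *
f,W=cap("wrist"); cv2.imwrite("pics/w4.png",f); blobs(f,W,x=(400,740),y=(-80,190),z0=65,z1=110,amin=300)
f,W=cap("top"); cv2.imwrite("pics/t4.png",f); blobs(f,W,z0=62)
E
```

```text
time: 14.0
tool_pos: [599.3, 2.3, 47.8]
tcp_rot: [3.141, -0.0, -1.529]
contact_force: [0.2, 0.4, 0.2]
grip_width: 91.9
time: 16.5
tool_pos: [469.5, -5.1, 47.8]
tcp_rot: [-3.141, -0.0, -1.529]
contact_force: [-3.3, 1.5, 11.0]
grip_width: 48.5
time: 17.88
tool_pos: [470.2, -5.3, 138.8]
tcp_rot: [-3.138, -0.001, -1.529]
contact_force: [-0.8, -0.2, -0.7]
grip_width: 92.0
px [ 98. 148.] n 11577 z 90.0 mid [525.9 107.5] rect [525.9 107.2] [53.5 54.1] 6.9 med [527.  106.2]
px [115. 257.] n 8903 z 89.9 mid [467.8 104.7] rect [469.3 103.6] [53.5 50.2] 56.6 med [471.4 101.6]
px [318. 264.] n 8460 z 85.5 mid [469.6  -5.1] rect [469.6  -5.1] [48.1 49.2] 89.5 med [471.4  -5.1]
px [392. 157.] n 293 z 134.2 mid [ 716.2 -197.1] rect [ 716.2 -197.1] [ 7.3 22.6] 1.2 med [ 716.5 -197.4]
px [312. 179.] n 396 z 91.4 mid [660.2   2.8] rect [660.3   2.8] [44.9 48.4] 89.7 med [660.    2.9]
px [445. 215.] n 355 z 71.3 mid [ 568.5 -327. ] rect [ 569.1 -328.3] [48.6 49.7] 69.3 med [ 568.5 -328.3]
px [405. 215.] n 367 z 75.1 mid [ 568.4 -228.1] rect [ 569.2 -227.6] [50.9 50.8] 44.1 med [ 568.4 -227.3]
px [267. 242.] n 497 z 95.6 mid [496.6 112.9] rect [497.6 116.3] [ 39.9 109.3] 84.7 med [513.5 114. ]
px [390. 255.] n 361 z 71.6 mid [ 467.9 -187.5] rect [ 468.4 -188.1] [47.7 48.3] 9.3 med [ 468.9 -186.7]
px [447. 263.] n 357 z 71.0 mid [ 447.  -328.7] rect [ 447.9 -329.9] [48.3 48.7] 47.8 med [ 447.5 -330.4]
px [316. 264.] n 48 z 90.2 mid [447.6  -4.3] rect [447.7  -4.3] [46.3  2.9] 89.7 med [446.8 -10.4]
px [386. 300.] n 220 z 88.8 mid [ 356.9 -169.4] rect [ 357.  -169.4] [68.5 70. ] 89.0 med [ 362.5 -169.5]
```

```bash
python3 -m pendant '[{"linear":[30,1.2,0],"twist":0},{"linear":[70,2.9,0],"twist":0},{"linear":[110,4.5,0],"twist":0},{"linear":[150,6.2,0],"twist":0},{"linear":[180,7.5,0],"twist":0},{"linear":[191.7,7.9,0],"twist":0},{"linear":[191.7,7.9,-20],"twist":0},{"linear":[191.7,7.9,-45],"twist":0},{"linear":[191.7,7.9,-70],"twist":0},{"linear":[191.7,7.9,-85],"twist":0},{"linear":[191.7,7.9,-90],"twist":0},{"linear":[191.7,7.9,-90],"twist":0}]' 0 && python3 -m pendant '[{"linear":[0,0,0],"twist":0},{"linear":[0,0,0],"twist":0},{"linear":[0,0,0],"twist":0},{"linear":[0,0,0],"twist":0},{"linear":[0,0,0],"twist":0},{"linear":[0,0,0],"twist":0},{"linear":[0,0,0],"twist":0},{"linear":[0,0,2],"twist":0},{"linear":[0,0,5],"twist":0},{"linear":[-15,-0.6,5],"twist":0},{"linear":[-38,-1.6,5],"twist":0},{"linear":[-62,-2.6,5],"twist":0},{"linear":[-88,-3.6,5],"twist":0},{"linear":[-112,-4.6,5],"twist":0},{"linear":[-130,-5.4,5],"twist":0},{"linear":[-140.8,-5.8,5],"twist":0},{"linear":[-140.8,-5.8,4],"twist":0},{"linear":[-140.8,-5.8,2],"twist":0},{"linear":[-140.8,-5.8,0],"twist":0},{"linear":[-140.8,-5.8,-0.5],"twist":0}]' 255 && python3 -m pendant '[{"linear":[0,0,0],"twist":0},{"linear":[0,0,0],"twist":0},{"linear":[0,0,0],"twist":0},{"linear":[0,0,0],"twist":0},{"linear":[0,0,0],"twist":0},{"linear":[0,0,0],"twist":0},{"linear":[0,0,15],"twist":0},{"linear":[0,0,40],"twist":0},{"linear":[0,0,65],"twist":0},{"linear":[0,0,90],"twist":0},{"linear":[0,0,105],"twist":0},{"linear":[0,0,105],"twist":0}]' 0
python3 - <<'E'
from h import *
st(); f,W=cap("wrist"); cv2.imwrite("pics/w5.png",f); blobs(f,W,x=(400,740),y=(-80,190),z0=65,z1=110,amin=300)
E
```

```text
time: 19.48
tool_pos: [660.9, 2.8, 47.2]
tcp_rot: [-3.142, -0.0, -1.529]
contact_force: [0.8, -0.4, -0.0]
grip_width: 91.7
time: 21.98
tool_pos: [520.7, -3.0, 47.3]
tcp_rot: [-3.141, -0.0, -1.529]
contact_force: [-2.6, 0.2, 8.3]
grip_width: 48.2
time: 23.48
tool_pos: [520.6, -3.1, 153.0]
tcp_rot: [-3.139, -0.001, -1.529]
contact_force: [1.1, 0.6, -0.9]
grip_width: 91.8
{'time': 23.475, 'tool_pos': [520.614, -3.06, 153.045], 'tcp_rot': [-3.139, -0.001, -1.529], 'contact_force': [1.054, 0.566, -0.887], 'grip_width': 91.764, 'joint_positions': [-0.153, 0.405, 1.648, -0.0, 1.086, 1.376]}
px [139. 251.] n 11466 z 89.8 mid [516.8  91.6] rect [508.3  94.2] [99.  53.9] 37.1 med [523.2 102.2]
px [319. 267.] n 9488 z 85.5 mid [513.3  -4. ] rect [513.8  -3.7] [63.8 49.2] 2.1 med [516.3  -3.2]
px [318. 371.] n 1184 z 85.5 mid [451.1  -5. ] rect [450.8  -5.1] [11.4 48.3] 1.6 med [451.   -6.1]
```

Old stock is in place. Next I hover over the new tin at (568, -227), turning the jaws along x because the carton is close on the -y side.

```bash
python3 -m pendant '[{"linear":[5,-22,10],"twist":8},{"linear":[10,-47,20],"twist":17},{"linear":[15,-72,20],"twist":26},{"linear":[20,-97,20],"twist":35},{"linear":[25,-122,20],"twist":44},{"linear":[31,-147,20],"twist":53},{"linear":[37,-172,20],"twist":62},{"linear":[43,-197,20],"twist":71},{"linear":[48,-215,20],"twist":80},{"linear":[48,-224.5,20],"twist":87.6},{"linear":[48,-224.5,20],"twist":87.6},{"linear":[48,-224.5,20],"twist":87.6}]' 0
python3 - <<'E'
from h import *
st(); f,W=cap("wrist"); cv2.imwrite("pics/w6.png",f); blobs(f,W,x=(400,740),y=(-420,-90),z0=55,z1=110,amin=300)
f,W=cap("top"); cv2.imwrite("pics/t6.png",f); blobs(f,W,z0=62)
E
```

```text
time: 25.02
tool_pos: [567.7, -226.9, 170.9]
tcp_rot: [-3.141, 0.001, -0.003]
contact_force: [0.5, -0.1, -0.3]
grip_width: 91.6
{'time': 25.025, 'tool_pos': [567.656, -226.92, 170.948], 'tcp_rot': [-3.141, 0.001, -0.003], 'contact_force': [0.526, -0.069, -0.322], 'grip_width': 91.615, 'joint_positions': [-0.506, 0.546, 1.354, 0.0, 1.244, -0.503]}
px [163. 184.] n 6190 z 65.6 mid [ 469.3 -189.3] rect [ 469.  -189.2] [49.3 48. ] 10.1 med [ 469.9 -188.3]
px [571. 198.] n 8390 z 105.5 mid [ 722.2 -198.6] rect [ 721.7 -198.2] [41.7 33.1] 85.3 med [ 714.4 -193.9]
px [322. 245.] n 5470 z 70.1 mid [ 569.4 -228.2] rect [ 569.3 -227.9] [53.2 53.3] 23.3 med [ 569.7 -227.1]
px [321. 382.] n 2760 z 65.7 mid [ 569.4 -330.6] rect [ 569.4 -330.6] [60.1 34.3] 0.1 med [ 569.  -328.5]
px [182. 388.] n 732 z 65.5 mid [ 467.1 -334.8] rect [ 467.6 -337.6] [35.1 13.2] 53.9 med [ 469.8 -334.4]
px [391. 157.] n 277 z 133.7 mid [ 716. -198.] rect [ 716.  -197.8] [22.8  7.6] 84.9 med [ 715.4 -197.4]
px [398. 214.] n 97 z 76.1 mid [ 573.4 -210.8] rect [ 573.6 -210.6] [15.5 40.5] 89.0 med [ 573.1 -212.7]
px [440. 216.] n 62 z 70.8 mid [ 567.3 -312.6] rect [ 567.1 -316.8] [18.6 38.7] 56.7 med [ 562.8 -318.6]
px [276. 241.] n 799 z 95.7 mid [503.7  92. ] rect [503.9  92.4] [107.6  51.2] 36.4 med [503.7  92. ]
px [315. 245.] n 816 z 91.2 mid [494.6  -3.4] rect [494.6  -3.4] [49.  97.1] 89.9 med [498.   -3.4]
px [447. 263.] n 353 z 70.9 mid [ 448.2 -330.6] rect [ 448.  -330.1] [47.6 48.9] 47.9 med [ 447.9 -329.3]
```

View pics/w6.png

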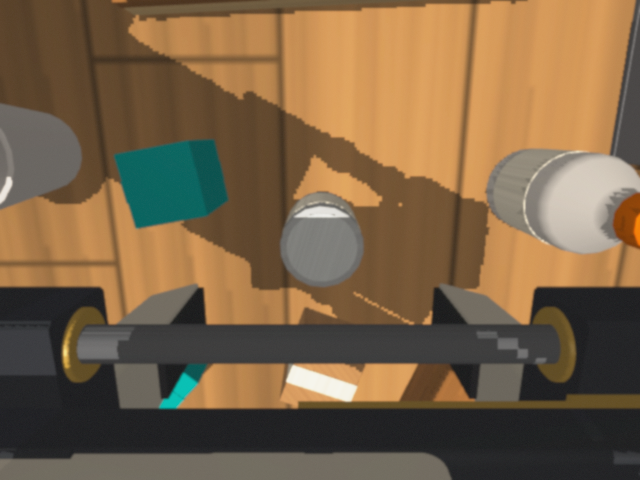

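View pics/t6.png

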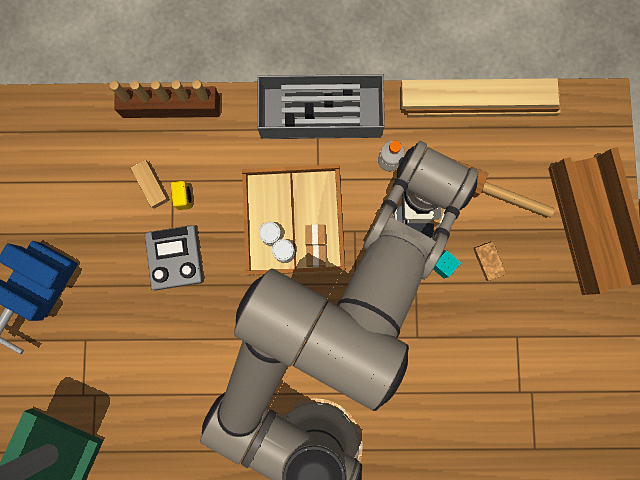

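The wrist view shows the new tin at (322,245). The top view shows that the front old tin was knocked aside, now at px (283,250). I put that right first and hover over it.

```bash
python3 -m pendant '[{"linear":[-9,27,0],"twist":-8},{"linear":[-18,55,0],"twist":-17},{"linear":[-27,83,0],"twist":-26},{"linear":[-36,111,0],"twist":-35},{"linear":[-45,139,0],"twist":-44},{"linear":[-54,167,0],"twist":-53},{"linear":[-63,195,0],"twist":-62},{"linear":[-72,223,0],"twist":-71},{"linear":[-81,250,0],"twist":-80},{"linear":[-90,277,-10],"twist":-87.6},{"linear":[-98,302,-20],"twist":-87.6},{"linear":[-98,302,-20],"twist":-87.6},{"linear":[-98,302,-20],"twist":-87.6}]' 0
python3 - <<'E'
from h import *
st(); f,W=cap("wrist"); cv2.imwrite("pics/w7.png",f); blobs(f,W,x=(400,740),y=(-80,190),z0=70,z1=110,amin=300)
g=cv2.cvtColor(f,cv2.COLOR_BGR2GRAY)
E
```

```text
time: 26.75
tool_pos: [470.4, 74.3, 152.2]
tcp_rot: [-3.141, -0.0, -1.529]
contact_force: [-0.1, -0.1, 0.3]
grip_width: 92.1
{'time': 26.75, 'tool_pos': [470.428, 74.261, 152.168], 'tcp_rot': [-3.141, -0.0, -1.529], 'contact_force': [-0.126, -0.061, 0.31], 'grip_width': 92.102, 'joint_positions': [-0.004, 0.332, 1.766, -0.0, 1.043, 1.525]}
px [286. 193.] n 16397 z 90.0 mid [504.5  91.8] rect [504.6  91.8] [107.7  53.5] 37.1 med [507.5  93.1]
px [461. 210.] n 15499 z 85.6 mid [495.6  -3.8] rect [495.9  -4. ] [98.9 50. ] 1.9 med [504.1  -2.5]
```

View pics/w7.png

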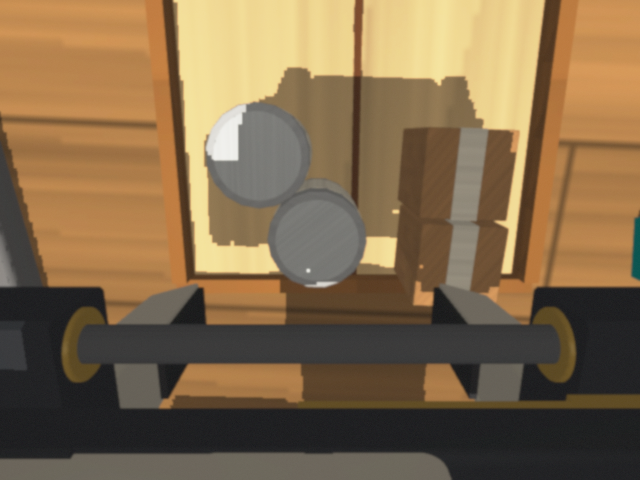

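The two tins touch, along 37°. Tin2 is at (483, 75.5), 54 mm from tin1 at (526, 108), which matches one diameter. I grasp it at a right angle to that line, with the jaws part open to clear the carton.

```bash
python3 -m pendant '[{"linear":[6,0.6,0],"twist":9},{"linear":[12.8,1.2,0],"twist":18},{"linear":[12.8,1.2,0],"twist":27},{"linear":[12.8,1.2,0],"twist":34.6},{"linear":[12.8,1.2,0],"twist":34.6},{"linear":[12.8,1.2,0],"twist":34.6},{"linear":[12.8,1.2,0],"twist":34.6}]' 72
```

```text
time: 27.68
tool_pos: [482.9, 75.5, 151.8]
tcp_rot: [-3.141, -0.0, -0.927]
contact_force: [-1.2, 0.4, -0.2]
grip_width: 65.9
```

```bash
python3 -m pendant '[{"linear":[0,0,-25],"twist":0},{"linear":[0,0,-50],"twist":0},{"linear":[0,0,-75],"twist":0},{"linear":[0,0,-95],"twist":0},{"linear":[0,0,-103],"twist":0},{"linear":[0,0,-103],"twist":0}]' && python3 -m pendant '[{"linear":[0,0,0],"twist":0},{"linear":[0,0,0],"twist":0},{"linear":[0,0,0],"twist":0},{"linear":[0,0,0],"twist":0},{"linear":[0,0,0],"twist":0},{"linear":[0,0,2],"twist":0},{"linear":[0,0,5],"twist":0},{"linear":[-5,0.5,5],"twist":0},{"linear":[-12,3,5],"twist":0},{"linear":[-14,10,5],"twist":0},{"linear":[-15,20,5],"twist":0},{"linear":[-15.2,29.4,5],"twist":0},{"linear":[-15.2,29.4,5],"twist":0},{"linear":[-15.2,29.4,3],"twist":0},{"linear":[-15.2,29.4,1],"twist":0},{"linear":[-15.2,29.4,-0.5],"twist":0},{"linear":[-15.2,29.4,-0.5],"twist":0}]' 255 && python3 -m pendant '[{"linear":[0,0,0],"twist":0},{"linear":[0,0,0],"twist":0},{"linear":[0,0,0],"twist":0},{"linear":[0,0,0],"twist":0},{"linear":[0,0,15],"twist":0},{"linear":[0,0,40],"twist":0},{"linear":[0,0,65],"twist":0},{"linear":[0,0,90],"twist":0},{"linear":[0,0,110],"twist":0},{"linear":[0,0,110],"twist":0}]' 72
python3 - <<'E'
from h import *
st(); f,W=cap("wrist"); cv2.imwrite("pics/w8.png",f); blobs(f,W,x=(400,740),y=(-80,190),z0=70,z1=110,amin=300)
E
```

```text
time: 28.42
tool_pos: [482.7, 75.7, 48.6]
tcp_rot: [3.141, 0.0, -0.926]
contact_force: [-0.6, 0.3, -0.3]
grip_width: 66.2
time: 30.55
tool_pos: [467.6, 104.9, 49.5]
tcp_rot: [-3.141, -0.0, -0.926]
contact_force: [-3.8, -0.0, 13.4]
grip_width: 53.3
time: 31.8
tool_pos: [468.5, 105.2, 159.3]
tcp_rot: [-3.139, -0.002, -0.926]
contact_force: [0.2, -0.2, 0.1]
grip_width: 65.7
{'time': 31.8, 'tool_pos': [468.463, 105.177, 159.328], 'tcp_rot': [-3.139, -0.002, -0.926], 'contact_force': [0.212, -0.248, 0.108], 'grip_width': 65.726, 'joint_positions': [0.061, 0.329, 1.748, -0.0, 1.062, 0.987]}
px [378. 171.] n 7957 z 90.0 mid [526.4 108.2] rect [526.3 108.2] [53.3 53.3] 40.4 med [526.9 109. ]
px [318. 257.] n 7112 z 90.0 mid [467.3 105.1] rect [467.5 105.1] [53.5 53.3] 8.5 med [468.5 105.8]
px [510. 271.] n 3422 z 85.5 mid [521.2  -1.1] rect [521.3  -1.4] [48.1 46.7] 0.6 med [533.1  11.2]
```

View pics/w8.png

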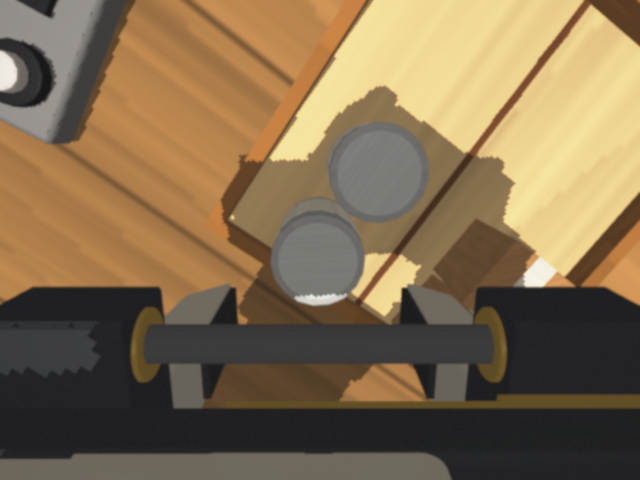

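```bash
python3 -m pendant '[{"linear":[9,-30,10],"twist":5},{"linear":[18,-60,20],"twist":11},{"linear":[27,-90,20],"twist":17},{"linear":[36,-120,20],"twist":23},{"linear":[45,-150,20],"twist":29},{"linear":[54,-180,20],"twist":35},{"linear":[63,-210,20],"twist":41},{"linear":[72,-240,20],"twist":47},{"linear":[81,-270,20],"twist":53},{"linear":[91,-300,10],"twist":53},{"linear":[101.4,-333,0],"twist":53},{"linear":[101.4,-333,-20],"twist":53},{"linear":[101.4,-333,-45],"twist":53},{"linear":[101.4,-333,-70],"twist":53},{"linear":[101.4,-333,-95],"twist":53},{"linear":[101.4,-333,-115],"twist":53},{"linear":[101.4,-333,-127],"twist":53},{"linear":[101.4,-333,-130],"twist":53},{"linear":[101.4,-333,-130],"twist":53}]' 0 && python3 -m pendant '[{"linear":[0,0,0],"twist":0},{"linear":[0,0,0],"twist":0},{"linear":[0,0,0],"twist":0},{"linear":[0,0,0],"twist":0},{"linear":[0,0,0],"twist":0},{"linear":[0,0,0],"twist":0},{"linear":[0,0,0],"twist":0},{"linear":[0,0,0],"twist":0}]' 255
```

```text
time: 34.22
tool_pos: [569.1, -228.0, 28.4]
tcp_rot: [3.141, -0.0, -0.0]
contact_force: [-0.3, -0.4, -0.1]
grip_width: 91.6
time: 35.22
tool_pos: [569.1, -227.9, 28.4]
tcp_rot: [3.141, -0.0, -0.0]
contact_force: [0.4, -0.2, 2.2]
grip_width: 53.7
```

```bash
python3 -m pendant '[{"linear":[0,0,5],"twist":0},{"linear":[0,0,20],"twist":0},{"linear":[0,0,45],"twist":0},{"linear":[0,0,70],"twist":0},{"linear":[0,0,95],"twist":0},{"linear":[0,10,110],"twist":-4},{"linear":[1,28,115],"twist":-11},{"linear":[3,50,115],"twist":-18},{"linear":[5,75,115],"twist":-25},{"linear":[6,100,115],"twist":-32},{"linear":[8,125,115],"twist":-39},{"linear":[9,150,115],"twist":-46},{"linear":[11,175,115],"twist":-53},{"linear":[12,200,115],"twist":-60},{"linear":[14,225,115],"twist":-67},{"linear":[15,250,115],"twist":-74},{"linear":[17,275,115],"twist":-81},{"linear":[18,300,115],"twist":-87.6},{"linear":[19,320,115],"twist":-87.6},{"linear":[19.6,332,115],"twist":-87.6}]' && python3 -m pendant '[{"linear":[0,6,0],"twist":0},{"linear":[0,6,-10],"twist":0},{"linear":[0,6,-30],"twist":0},{"linear":[0,6,-50],"twist":0},{"linear":[0,6,-70],"twist":0},{"linear":[0,6,-82],"twist":0},{"linear":[0,6,-90],"twist":0},{"linear":[0,6,-93],"twist":0},{"linear":[0,6,-95],"twist":0},{"linear":[0,6,-95.5],"twist":0},{"linear":[0,6,-95.5],"twist":0}]' && python3 -m pendant '[{"linear":[0,0,0],"twist":0},{"linear":[0,0,0],"twist":0},{"linear":[0,0,0],"twist":0},{"linear":[0,0,0],"twist":0},{"linear":[0,0,0],"twist":0},{"linear":[0,0,15],"twist":0},{"linear":[0,0,40],"twist":0},{"linear":[0,0,65],"twist":0},{"linear":[0,0,90],"twist":0},{"linear":[0,0,115],"twist":0},{"linear":[0,0,115],"twist":0}]' 0
python3 - <<'E'
from h import *
st(); f,W=cap("wrist"); cv2.imwrite("pics/w9.png",f); blobs(f,W,x=(400,740),y=(-80,190),z0=65,z1=110,amin=300)
f,W=cap("top"); cv2.imwrite("pics/t9.png",f); blobs(f,W,z0=62)
E
```

```text
time: 37.72
tool_pos: [588.6, 105.1, 143.7]
tcp_rot: [-3.141, -0.0, -1.527]
contact_force: [-0.6, 0.3, -2.0]
grip_width: 53.2
time: 39.1
tool_pos: [589.0, 110.1, 48.4]
tcp_rot: [-3.14, -0.0, -1.529]
contact_force: [-0.7, -0.5, 1.6]
grip_width: 53.5
time: 40.48
tool_pos: [590.0, 110.2, 165.8]
tcp_rot: [-3.136, 0.0, -1.529]
contact_force: [-0.4, 0.1, 0.7]
grip_width: 91.6
{'time': 40.475, 'tool_pos': [589.96, 110.246, 165.767], 'tcp_rot': [-3.136, 0.0, -1.529], 'contact_force': [-0.371, 0.095, 0.686], 'grip_width': 91.571, 'joint_positions': [0.057, 0.526, 1.403, -0.0, 1.207, 1.586]}
px [319. 264.] n 8126 z 89.9 mid [580.5 110.1] rect [580.7 109.9] [68.9 53.3] 0.9 med [587.9 110. ]
px [317. 382.] n 2563 z 89.8 mid [504.1 107.6] rect [505.3 106. ] [34.3 51.2] 6.4 med [512.3 107.3]
px [453. 386.] n 606 z 84.8 mid [503.8  12.6] rect [500.7  17.5] [28.4 13. ] 38.1 med [502.5  18. ]
px [392. 157.] n 293 z 128.8 mid [ 715.9 -198.5] rect [ 715.9 -198.7] [ 7.9 21.4] 2.5 med [ 716.2 -197.6]
px [445. 215.] n 345 z 71.7 mid [ 568.4 -327.9] rect [ 568.2 -327.8] [47.2 48.6] 70.2 med [ 568.1 -328. ]
px [266. 213.] n 127 z 96.2 mid [572.1 117.9] rect [572.1 118. ] [36.8 22.6] 89.6 med [575.3 116.4]
px [315. 245.] n 817 z 91.4 mid [494.8  -3.4] rect [494.8  -3.4] [49.  96.9] 89.9 med [493.   -3.6]
px [390. 255.] n 360 z 71.1 mid [ 467.9 -188.2] rect [ 468.6 -188.1] [48.3 47.6] 9.7 med [ 466.7 -188.5]
px [447. 263.] n 372 z 70.6 mid [ 446.9 -329.4] rect [ 447.6 -329.2] [47.8 49.5] 47.7 med [ 448.  -330.1]
px [386. 300.] n 220 z 89.6 mid [ 356.9 -169.4] rect [ 357.  -169.3] [68.5 69.9] 87.9 med [ 360.1 -171.2]
```

Now I hover over the new carton at (569, -329), jaws along its 70° side, and check it from near.

```bash
python3 -m pendant '[{"linear":[-2,-25,0],"twist":0},{"linear":[-4,-60,0],"twist":-4},{"linear":[-6,-100,0],"twist":-8},{"linear":[-8,-140,0],"twist":-12},{"linear":[-10,-180,0],"twist":-16},{"linear":[-11,-220,0],"twist":-20},{"linear":[-12,-260,0],"twist":-22.4},{"linear":[-14,-300,0],"twist":-22.4},{"linear":[-16,-340,0],"twist":-22.4},{"linear":[-18,-380,0],"twist":-22.4},{"linear":[-19,-415,0],"twist":-22.4},{"linear":[-20.5,-439,0],"twist":-22.4},{"linear":[-20.5,-439,0],"twist":-22.4},{"linear":[-20.5,-439,0],"twist":-22.4},{"linear":[-20.5,-439,0],"twist":-22.4}]' 0
python3 - <<'E'
from h import *
st(); f,W=cap("wrist"); cv2.imwrite("pics/w10.png",f); blobs(f,W,x=(400,740),y=(-440,-90),z0=55,z1=110,amin=300)
f,W=cap("top"); cv2.imwrite("pics/t10.png",f); blobs(f,W,z0=62,x=(420,700),y=(-60,180))
E
```

```text
time: 42.45
tool_pos: [568.4, -327.5, 162.8]
tcp_rot: [3.141, 0.0, -1.919]
contact_force: [0.4, -0.1, 0.8]
grip_width: 91.9
{'time': 42.45, 'tool_pos': [568.407, -327.5, 162.833], 'tcp_rot': [3.141, 0.0, -1.919], 'contact_force': [0.371, -0.094, 0.844], 'grip_width': 91.876, 'joint_positions': [-0.64, 0.634, 1.218, 0.0, 1.29, 1.279]}
px [32. 71.] n 6597 z 95.1 mid [ 719.  -212.7] rect [ 715.4 -216.7] [15.2 47.6] 58.4 med [ 714.5 -219.5]
px [321. 241.] n 5814 z 65.6 mid [ 569.5 -329.8] rect [ 569.1 -329.6] [48.1 49. ] 69.8 med [ 570.5 -329.9]
px [384. 384.] n 2543 z 65.5 mid [ 460.6 -335. ] rect [ 453.1 -335.5] [48.5 36.5] 48.2 med [ 459.2 -336.7]
px [189. 401.] n 500 z 64.8 mid [ 489.7 -198.5] rect [ 493.4 -200.8] [28.8 12.9] 69.0 med [ 493.  -205.2]
px [269. 208.] n 410 z 95.7 mid [587.2 110.2] rect [586.5 109.6] [52.1 51.2] 79.4 med [587.6 111.3]
px [270. 233.] n 404 z 95.1 mid [524.9 108. ] rect [525.9 109.1] [51.7 51.4] 32.9 med [526. 109.]
px [314. 238.] n 520 z 91.0 mid [507.4  -3.4] rect [508.1  -2.8] [72.5 48.6] 2.0 med [512.8  -1. ]
px [271. 256.] n 406 z 95.6 mid [466.8 105.3] rect [466.8 105.2] [51.7 49.5] 89.5 med [466.7 104. ]
```

View pics/w10.png

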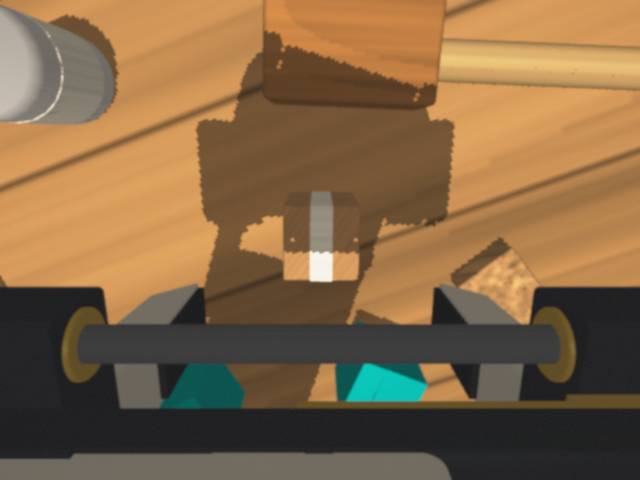

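The carton at (321,241) is brown with a white strip, square to the jaws and clear of the mallet and block. I grasp it.

```bash
python3 -m pendant '[{"linear":[0.5,-1,-25],"twist":0},{"linear":[0.5,-1,-50],"twist":0},{"linear":[0.5,-1,-75],"twist":0},{"linear":[0.5,-1,-100],"twist":0},{"linear":[0.5,-1,-120],"twist":0},{"linear":[0.5,-1,-132],"twist":0},{"linear":[0.5,-1,-135],"twist":0},{"linear":[0.5,-1,-135],"twist":0}]' 0 && python3 -m pendant '[{"linear":[0,0,0],"twist":0},{"linear":[0,0,0],"twist":0},{"linear":[0,0,0],"twist":0},{"linear":[0,0,0],"twist":0},{"linear":[0,0,0],"twist":0},{"linear":[0,0,0],"twist":0},{"linear":[0,0,0],"twist":0},{"linear":[0,0,0],"twist":0}]' 255
```

```text
time: 43.55
tool_pos: [569.0, -330.0, 28.3]
tcp_rot: [-3.141, -0.0, -1.92]
contact_force: [-0.0, 0.4, 0.7]
grip_width: 91.8
time: 44.55
tool_pos: [568.6, -329.8, 27.8]
tcp_rot: [3.142, -0.0, -1.92]
contact_force: [0.4, 1.2, 0.1]
grip_width: 47.7
```

```bash
python3 -m pendant '[{"linear":[0,0,5],"twist":0},{"linear":[0,0,20],"twist":0},{"linear":[0,0,45],"twist":0},{"linear":[0,0,70],"twist":0},{"linear":[0,0,95],"twist":0},{"linear":[0,10,110],"twist":2},{"linear":[1,28,115],"twist":4},{"linear":[2,50,115],"twist":6},{"linear":[3,75,115],"twist":8},{"linear":[4,100,115],"twist":10},{"linear":[5,125,115],"twist":12},{"linear":[6,150,115],"twist":14},{"linear":[7,175,115],"twist":16},{"linear":[8,200,115],"twist":18},{"linear":[9,225,115],"twist":20},{"linear":[10,250,115],"twist":22.4},{"linear":[12,275,115],"twist":22.4},{"linear":[13,300,115],"twist":22.4},{"linear":[14,318,115],"twist":22.4},{"linear":[14.3,329.5,115],"twist":22.4}]' && python3 -m pendant '[{"linear":[0,0,0],"twist":0},{"linear":[0,0,-10],"twist":0},{"linear":[0,0,-30],"twist":0},{"linear":[0,0,-50],"twist":0},{"linear":[0,0,-70],"twist":0},{"linear":[0,0,-82],"twist":0},{"linear":[0,0,-90],"twist":0},{"linear":[0,0,-93],"twist":0},{"linear":[0,0,-95],"twist":0},{"linear":[0,0,-95.5],"twist":0},{"linear":[0,0,-95.5],"twist":0}]'
python3 - <<'E'
from h import *
f,W=cap("top"); cv2.imwrite("pics/t11.png",f); blobs(f,W,z0=62,x=(420,700),y=(-60,180))
E
```

```text
time: 47.05
tool_pos: [582.8, 0.9, 142.7]
tcp_rot: [3.142, -0.0, -1.528]
contact_force: [0.1, -0.4, -3.8]
grip_width: 47.8
time: 48.42
tool_pos: [583.2, -0.4, 47.8]
tcp_rot: [-3.141, -0.0, -1.529]
contact_force: [0.5, -0.2, -1.1]
grip_width: 47.8
px [267. 206.] n 335 z 156.8 mid [591.3  90.8] rect [591.3  90.8] [48.7  7.6] 0.1 med [592.9  91.7]
px [288. 211.] n 51 z 158.4 mid [569.   57.8] rect [569.1  58.8] [28.8 11.8] 4.9 med [566.9  58.8]
px [317. 216.] n 128 z 154.9 mid [560.2  -5.8] rect [559.6  -5.8] [ 5.3 59.4] 3.5 med [560.5 -25.8]
px [264. 232.] n 175 z 95.6 mid [525.9 120.3] rect [527.  122.2] [24.7 50.6] 82.6 med [526.3 119.2]
px [264. 256.] n 125 z 95.8 mid [468.1 121.1] rect [467.6 121.4] [45.3 19.9] 5.6 med [469.3 121. ]
```

```bash
python3 -m pendant '[{"linear":[0,0,-1],"twist":0},{"linear":[0,0,-1],"twist":0}]' && python3 -m pendant '[{"linear":[0,0,0],"twist":0},{"linear":[0,0,0],"twist":0},{"linear":[0,0,0],"twist":0},{"linear":[0,0,0],"twist":0},{"linear":[0,0,0],"twist":0},{"linear":[0,0,15],"twist":0},{"linear":[0,0,40],"twist":0},{"linear":[0,0,65],"twist":0},{"linear":[0,0,90],"twist":0},{"linear":[0,0,120],"twist":0},{"linear":[-10,15,150],"twist":0},{"linear":[-20,40,150],"twist":0},{"linear":[-35,75,150],"twist":0},{"linear":[-50,110,150],"twist":0},{"linear":[-63,140,150],"twist":0},{"linear":[-63,140,150],"twist":0}]' 0
python3 - <<'E'
from h import *
st(); f,W=cap("wrist"); cv2.imwrite("pics/w12.png",f); blobs(f,W,x=(400,740),y=(-80,190),z0=65,z1=110,amin=300)
E
python3 -m pendant '[{"linear":[-10,20,0],"twist":0},{"linear":[-20,50,0],"twist":0},{"linear":[-30,80,0],"twist":0},{"linear":[-40,110,0],"twist":0},{"linear":[-55,140,0],"twist":0},{"linear":[-70,170,-10],"twist":0},{"linear":[-85,195,-20],"twist":0},{"linear":[-100,210,-30],"twist":0},{"linear":[-100,210,-30],"twist":0},{"linear":[-100,210,-30],"twist":0}]' 0
python3 - <<'E'
from h import *
st(); f,W=cap("wrist"); cv2.imwrite("pics/w13.png",f); np.save("w13.npy",W)
f,W=cap("top"); cv2.imwrite("pics/t13.png",f); blobs(f,W,z0=62,x=(420,700),y=(-60,180))
E
```

```text
time: 48.72
tool_pos: [583.2, -0.4, 47.7]
tcp_rot: [-3.14, -0.0, -1.529]
contact_force: [-3.4, -0.5, 7.5]
grip_width: 48.2
time: 50.72
tool_pos: [519.2, 141.4, 197.5]
tcp_rot: [-3.14, 0.0, -1.526]
contact_force: [0.5, -0.4, 0.4]
grip_width: 91.5
{'time': 50.725, 'tool_pos': [519.169, 141.365, 197.482], 'tcp_rot': [-3.14, 0.0, -1.526], 'contact_force': [0.525, -0.438, 0.426], 'grip_width': 91.498, 'joint_positions': [0.123, 0.39, 1.536, 0.0, 1.215, 1.65]}
px [374. 134.] n 6225 z 90.1 mid [588.1 110.3] rect [588.1 110.3] [53.4 53.1] 2.2 med [588.8 110.4]
px [543. 149.] n 6929 z 85.7 mid [5.839e+02 2.000e-01] rect [ 5.838e+02 -1.000e-01] [48.5 49.4] 2.4 med [584.6   1.2]
px [368. 257.] n 9031 z 90.0 mid [507.6 106.2] rect [508.1 106.6] [90.5 53.8] 2.4 med [515.3 107.5]
px [526. 254.] n 7744 z 85.5 mid [505.8  -2.6] rect [505.8  -2.5] [49.8 79.4] 89.7 med [5.164e+02 2.000e-01]
time: 52.02
tool_pos: [421.1, 348.9, 166.9]
tcp_rot: [-3.14, 0.0, -1.53]
contact_force: [-0.2, 0.9, 0.4]
grip_width: 91.9
{'time': 52.025, 'tool_pos': [421.135, 348.885, 166.854], 'tcp_rot': [-3.14, 0.0, -1.53], 'contact_force': [-0.245, 0.923, 0.417], 'grip_width': 91.92, 'joint_positions': [0.552, 0.435, 1.555, -0.001, 1.151, 2.083]}
px [269. 208.] n 406 z 95.4 mid [587.8 110.5] rect [587.4 110. ] [50.4 50.2] 79.9 med [587.8 111.7]
px [313. 210.] n 401 z 91.4 mid [ 5.839e+02 -2.000e-01] rect [ 5.84e+02 -3.00e-01] [47.  48.6] 89.7 med [583.   -1.4]
px [270. 233.] n 403 z 95.5 mid [526.  107.9] rect [526.  107.9] [52.1 50. ] 90.0 med [525.9 106.8]
px [315. 245.] n 817 z 90.9 mid [494.8  -3.4] rect [494.8  -3.4] [49.  97.1] 89.9 med [493.5  -3.6]
px [271. 256.] n 402 z 95.7 mid [466.7 105.3] rect [466.8 105.3] [51.7 49.5] 88.8 med [466.8 106.2]
```

View pics/w13.png

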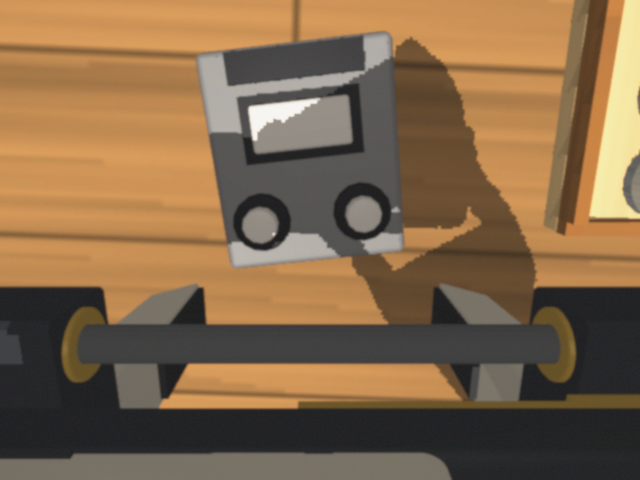

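View pics/t13.png

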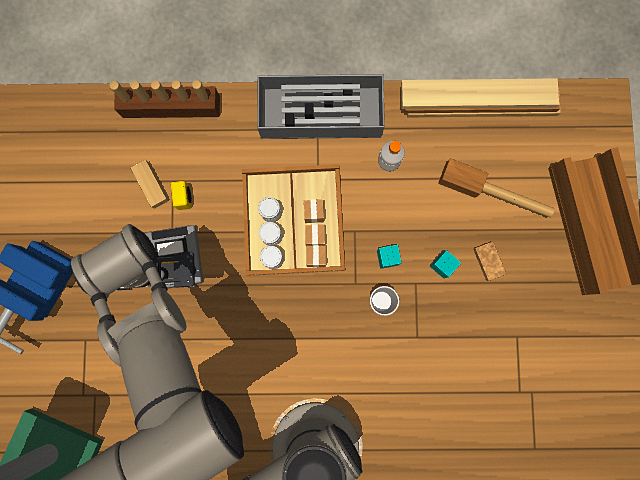

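The rack shows three tins and three cartons in line, all in place. In the wrist view the keys are at left (260,225), right (362,214) and bar (300,124).

Run:
```python
from h import *
W=np.load("w13.npy"); f=cv2.imread("pics/w13.png").astype(int)
for n,u,v in(("L",260,225),("R",362,214),("bar",300,124)):
    z=np.median(W[v-4:v+5,u-4:u+5,2]); a=45 if n!="bar" else 75
    s=np.s_[max(0,v-a):v+a,u-a:u+a]; m=(f[s].min(2)>120)&(abs(W[s][...,2]-z)<1.8)
    k,L,st_,c=cv2.connectedComponentsWithStats(m.astype(np.uint8)); i=L[min(v,a),a]; P=W[s][L==i]
    r=cv2.minAreaRect(P[:,:2].astype(np.float32)); print(n,i,len(P),"z",z.round(1),"rect",np.round(r[0],1),np.round(r[1],1),round(r[2],1),"at",W[v,u].round(1))
for p in((215,70),(330,240),(380,150)): print(W[p[1],p[0]].round(1))
```

```text
L 0 8100 z nan rect [401.5 378. ] [ 53.  104.3] 47.7 at [429.1 388.1  50. ]
R 0 8100 z nan rect [430.7 313.6] [84.9 61.6] 12.6 at [439.5 320.9  50.8]
bar 1 4545 z 46.6 rect [495.1 363.9] [29.  62.8] 8.6 at [494.8 363.7  45.9]
[526.8 421.   28.4]
[415.1 340.2  27.5]
[480.3 309.2  29. ]
```

Run:
```python
from h import *
W=np.load("w13.npy"); f=cv2.imread("pics/w13.png").astype(int)
for n,u,v in(("L",260,225),("R",362,214)):
    s=np.s_[v-40:v+40,u-40:u+40]; m=(W[s][...,2]>44)&(W[s][...,2]<60)
    k,L,_,c=cv2.connectedComponentsWithStats(m.astype(np.uint8)); i=L[40,40]; P=W[s][L==i]
    r=cv2.minAreaRect(P[:,:2].astype(np.float32)); print(n,i,len(P),"z",np.percentile(P[:,2],[10,50,90]).round(1),"rect",np.round(r[0],1),np.round(r[1],1),round(r[2],1))
```

```text
L 1 973 z [48.7 50.3 51.3] rect [428.4 388.6] [23.2 22.8] 82.2
R 1 979 z [48.8 50.4 51.4] rect [438.8 319.6] [23.2 23. ] 81.2
```

```bash
python3 -m pendant '[{"linear":[2,10,0],"twist":0},{"linear":[5,25,0],"twist":0},{"linear":[7.4,39.7,0],"twist":0},{"linear":[7.4,39.7,0],"twist":0},{"linear":[7.4,39.7,-25],"twist":0},{"linear":[7.4,39.7,-50],"twist":0},{"linear":[7.4,39.7,-75],"twist":0},{"linear":[7.4,39.7,-95],"twist":0},{"linear":[7.4,39.7,-107],"twist":0},{"linear":[7.4,39.7,-107],"twist":0},{"linear":[7.4,39.7,-107],"twist":0}]' 255
```

```text
time: 53.5
tool_pos: [427.7, 389.6, 60.0]
tcp_rot: [-3.14, 0.001, -1.529]
contact_force: [-0.1, 0.5, 0.2]
grip_width: 0.6
```

```bash
python3 -m pendant '[{"linear":[0.7,-1,-5],"twist":0},{"linear":[0.7,-1,-9],"twist":0},{"linear":[0.7,-1,-12],"twist":0},{"linear":[0.7,-1,-14],"twist":0},{"linear":[0.7,-1,-14],"twist":0},{"linear":[0.7,-1,-14],"twist":0}]'; python3 -m pendant '[{"linear":[0,0,-1],"twist":0},{"linear":[0,0,-1],"twist":0}]' ; python3 -m pendant '[{"linear":[0,0,-1],"twist":0},{"linear":[0,0,-1],"twist":0}]'
```

```text
time: 54.25
tool_pos: [428.3, 388.4, 46.2]
tcp_rot: [-3.14, 0.0, -1.529]
contact_force: [0.1, -1.9, 7.8]
grip_width: 0.7
time: 54.5
tool_pos: [428.4, 388.4, 46.0]
tcp_rot: [-3.14, 0.001, -1.529]
contact_force: [-2.9, -3.0, 14.4]
grip_width: 0.6
time: 54.75
tool_pos: [428.5, 388.5, 45.9]
tcp_rot: [-3.14, 0.001, -1.529]
contact_force: [-4.7, -4.6, 21.3]
grip_width: 0.3
```

It has bottomed out: the force rises with no more travel. I let it up and press the right key.

```bash
python3 -m pendant '[{"linear":[0,0,10],"twist":0},{"linear":[0,0,25],"twist":0},{"linear":[0,0,25],"twist":0},{"linear":[3,-20,25],"twist":0},{"linear":[7,-45,25],"twist":0},{"linear":[10.3,-69,25],"twist":0},{"linear":[10.3,-69,25],"twist":0},{"linear":[10.3,-69,25],"twist":0}]'; python3 -m pendant '[{"linear":[0,0,-12],"twist":0},{"linear":[0,0,-18],"twist":0},{"linear":[0,0,-22],"twist":0},{"linear":[0,0,-24],"twist":0},{"linear":[0,0,-24.5],"twist":0},{"linear":[0,0,-24.5],"twist":0},{"linear":[0,0,-24.5],"twist":0}]'
```

```text
time: 55.75
tool_pos: [438.2, 319.1, 68.0]
tcp_rot: [3.141, -0.0, -1.53]
contact_force: [-0.0, 0.4, 0.6]
grip_width: 0.4
time: 56.62
tool_pos: [437.9, 319.7, 45.9]
tcp_rot: [-3.141, 0.0, -1.529]
contact_force: [-7.4, -2.6, 21.5]
grip_width: 0.6
```

```bash
python3 -m pendant '[{"linear":[0,0,10],"twist":0},{"linear":[0,0,25],"twist":0},{"linear":[0,0,25],"twist":0},{"linear":[15,12,25],"twist":0},{"linear":[35,27,25],"twist":0},{"linear":[56.5,44.3,25],"twist":0},{"linear":[56.5,44.3,25],"twist":0},{"linear":[56.5,44.3,25],"twist":0}]'; python3 -m pendant '[{"linear":[0,0,-12],"twist":0},{"linear":[0,0,-20],"twist":0},{"linear":[0,0,-24],"twist":0},{"linear":[0,0,-26.5],"twist":0},{"linear":[0,0,-27.5],"twist":0},{"linear":[0,0,-27.5],"twist":0}]'; python3 -m pendant '[{"linear":[0,0,-1],"twist":0},{"linear":[0,0,-1],"twist":0}]'
```

```text
time: 57.62
tool_pos: [493.8, 363.0, 68.0]
tcp_rot: [3.14, -0.001, -1.529]
contact_force: [1.5, -0.3, 0.0]
grip_width: 0.7
time: 58.38
tool_pos: [494.3, 363.3, 42.1]
tcp_rot: [3.141, -0.001, -1.529]
contact_force: [-4.4, -3.5, 8.9]
grip_width: 0.3
time: 58.62
tool_pos: [494.3, 363.2, 41.8]
tcp_rot: [3.141, -0.001, -1.529]
contact_force: [-6.1, -3.5, 12.7]
grip_width: 0.5
```

The bar has bottomed too. I back off and make a last check.

```bash
python3 -m pendant '[{"linear":[0,0,10],"twist":0},{"linear":[0,0,40],"twist":0},{"linear":[0,0,80],"twist":0},{"linear":[0,0,120],"twist":0},{"linear":[-20,-30,140],"twist":0},{"linear":[-30,-60,140],"twist":0},{"linear":[-35,-90,140],"twist":0},{"linear":[-35,-120,140],"twist":0},{"linear":[-35,-150,140],"twist":0},{"linear":[-35,-180,140],"twist":0},{"linear":[-35,-210,140],"twist":0},{"linear":[-35,-240,140],"twist":0},{"linear":[-45,-275,140],"twist":0},{"linear":[-50,-310,140],"twist":0},{"linear":[-50,-310,140],"twist":0},{"linear":[-50,-310,140],"twist":0}]'
python3 - <<'E'
from h import *
f,W=cap("wrist"); cv2.imwrite("pics/w14.png",f); blobs(f,W,x=(400,740),y=(-80,190),z0=65,z1=110,amin=300)
f,W=cap("top"); cv2.imwrite("pics/t14.png",f); blobs(f,W,z0=62)
s,_=cap("scene"); cv2.imwrite("pics/s14.png",s)
for p in((160,274),(187,269),(171,247)): print(W[p[1],p[0]].round(1))
E
```

```text
time: 60.62
tool_pos: [445.2, 54.0, 180.5]
tcp_rot: [-3.141, 0.0, -1.53]
contact_force: [0.9, 0.7, -0.1]
grip_width: 0.5
px [231.  19.] n 3595 z 89.9 mid [571.4 109.5] rect [570.6 109. ] [19.7 50.7] 3.2 med [572.4 108.6]
px [425.  28.] n 5310 z 85.7 mid [ 5.727e+02 -4.000e-01] rect [ 5.726e+02 -5.000e-01] [26.7 48.2] 2.0 med [572.6  -0. ]
px [231. 106.] n 7669 z 90.1 mid [526.2 108. ] rect [526.1 107.9] [53.3 53.2] 68.3 med [526.8 107.7]
px [420. 123.] n 7472 z 85.7 mid [520.9  -2.9] rect [521.   -2.9] [48.6 48.4] 0.5 med [521.9  -2.3]
px [237. 207.] n 6576 z 90.0 mid [467.2 104.9] rect [467.4 104.8] [53.3 53.4] 61.0 med [468.3 104.3]
px [415. 209.] n 6576 z 85.6 mid [469.7  -5. ] rect [469.7  -4.9] [48.4 48.9] 89.4 med [471.   -4.4]
px [392. 157.] n 293 z 133.3 mid [ 715.4 -197.7] rect [ 715.4 -197.7] [ 8.1 21.9] 0.3 med [ 715.9 -197.8]
px [180. 189.] n 29 z 67.2 mid [640.5 337. ] rect [640.6 337. ] [21.6 15.7] 1.2 med [641.3 336.4]
px [269. 208.] n 409 z 95.2 mid [588.3 110.5] rect [588.3 110.5] [50.5 52.4] 1.5 med [587.2 111.5]
px [313. 210.] n 402 z 91.1 mid [ 5.832e+02 -2.000e-01] rect [5.829e+02 4.000e-01] [48.7 47.7] 2.5 med [584.    0.8]
px [321. 231.] n 102 z 90.9 mid [526.8 -14.8] rect [526.7 -15.3] [32.7 22. ] 1.8 med [528.  -18.3]
px [390. 255.] n 355 z 71.4 mid [ 468.  -188.4] rect [ 468.5 -188. ] [48.7 47.7] 9.7 med [ 468.8 -188.9]
px [447. 263.] n 355 z 71.6 mid [ 446.7 -329.5] rect [ 447.3 -329.4] [48.4 48.4] 49.9 med [ 445.8 -329.1]
px [386. 300.] n 221 z 88.5 mid [ 356.9 -169.6] rect [ 356.9 -169.6] [70.  68.4] 0.0 med [ 355.6 -174.4]
[427.8 385.   52.3]
[439.9 318.1  50.2]
[495.8 359.7  49.6]
```

View pics/s14.png

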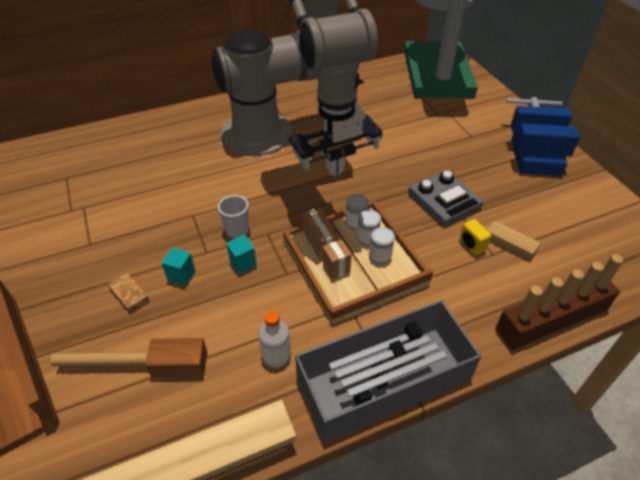

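The final scene shows both rows in order at (315–395, 200–275), the keys up, and the bystanders where they were. Handing in.

```bash
python3 -c "
from plant import bot
bot.close_job()"
```

```text
the job is handed in; nothing more can be done
```

The restock is finished and the job is handed in, at about 61 s of the 210 s allowed; no verdict was reported.

- **Old stock:** I moved both old tins and both old cartons to the front lip. The front tin was then knocked aside, so I re-gripped it and put it back before placing any new stock.
- **New stock:** There was one new tin and one new carton on the bench, and each now stands behind the old ones of its kind. I left the turquoise look-alikes alone.
- **Keys:** I pressed the left, right and bar keys in that order, one at a time. The left and bar keys were felt to hit bottom, the force rising with no further travel. The right one stopped at the same depth as the left at 21 N.

**Last checks:** In the rack frame, the tins stand at x of about -96, -38 and +24 mm, and the cartons at about -99, -47 and +15 mm. All are within about 2 mm of their row lines and upright. The cartons are square within about 3° and the keys are back up. The glue bottle and jar measured unmoved, and the other bystanders looked unmoved in the pictures.

**Disagreement:** The top camera read heights about 5 mm too high compared with the wrist camera. I used the wrist camera's values, which matched the sizes given.

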